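# Set out the capping station

## Robot

A 6-joint arm with a two-finger parallel gripper is mounted at the origin on the work surface. World frame = base frame: x ahead of the robot, y to its left, z up, the work surface at z = 0. Lengths are in mm, angles in degrees, forces in N, time in s.
With the tool pointing down it reaches from about 350 to 850 mm from the base axis. Payload 8.1 kg.
Tool frame: the origin (TCP) lies midway between the tips of the shut fingers; the grasp point (between the pads) lies 19 mm behind it; y points along the fingers, x is the direction in which the jaws open and shut, and the axes are right-handed (so a half turn about y gives the same grasp; the last joint's range is limited). The gripper opens to 85 mm and grips with 20 to 120 N. Pads are 22 mm wide; open, the fingers measure 114 mm over their backs; the gripper's body (76 mm by 85 mm) begins 54 mm behind the grasp point. The pads swing forward as they close: fully open they stand 13 mm farther back than shut.
Start: joints at [60.882, 7.471, 85.268, -0, 87.261, -4.893], TCP at [246.169, 547.18, 200.092] pointing down, gripper open.
Joint ranges: [-169.43, 169.43], [-51.17, 129.36], [1.28, 143.12], [-76.62, 256.62], [0, 156.53], [-152.29, 152.29]. Speed limits (degrees/s): [136.94, 136.94, 159.86, 180, 180, 180].

## Interface

Orientations are given as [roll, pitch, yaw] about the fixed x, y, z axes, in that order (R = Rz(yaw) Ry(pitch) Rx(roll)).
In Python, from bench import r gives the robot as it stands.
- The arm moves only by the tool move_arm, never from a script. Its arguments are lists of equal length, an entry for each row: "linear": the shift along the tool's x, y, z normalised to -1 to 1, where 1 is 300 mm, a list of three; "twist": the turn, a rotation vector about the tool's x, y, z normalised to -1 to 1, where 1 is pi/2 rad, a list of three; "hand": the opening, from -1 (shut) to 1 (fully open). A call has 1 to 12 rows; each row is the pose to reach, as a shift and turn from the pose measured when the call began, along the tool's axes at that moment; what a row does not reach only later rows make up. A row lasts 1/12 s, in which the tool goes at most 41.7 mm and 7.16 degrees, less where a joint would pass 70% of its speed; a pose out of reach is approached as far as the arm can. A call with a number of a shift or a turn outside -1 to 1 is refused whole. A call with a gripper value outside its range is refused whole. The fingers move at their own pace and stop on an object; "force" is the grip in N (left out, the last holds). Time passes only in rows, so rows that repeat a pose let the fingers close. It gives the time, the measured TCP pose, the force and the opening at its end, in the units of the state.
- r.sense(): the state, without advancing time (a new reading comes with each control period).
- r.snapshot(name): name is "side" or "top" or "wrist"; returns a dict with "frame" (480x640x3 uint8, red, green, blue), "range_z" (480x640 float32, mm along the optical axis (not along the pixel's ray), 0 where there is no reading), "intrinsics" (3x3 intrinsics, pixels), "R" (3x3) and "t" (3): a world point X has camera coordinates R X + t; the wrist camera has in their place "hand_eye" (4x4, takes a point from camera to tool coordinates, whose origin is the TCP and whose axes are the tool frame's). Camera axes: x right, y down, z forward; pixel columns grow to the right and rows downward; lengths in mm; the calibration is good to about 2 mm. A picture is of the moment at which its call begins: read the wrist's pose just before it.
- r.hand_in(): hands the job in, once; it reports no verdict.
The state is a dict: "time": time; "joint_pos": joint angles; "qd": joint speeds; "joint_efforts": joint torques, N m; "tool_pos": TCP position; "tcp_rot": TCP orientation; "ft_force": force on the tool from outside, world axes, zero at the start; "wrist_torque": the same for the moment, N m; "finger_gap": finger opening in mm.
Only numpy, scipy, OpenCV 4.12 (cv2) and the standard library are available. Lean on these libraries where they do the work, as an engineer would, in place of code of your own. Each camera call takes 0.05 s, during which the arm holds its last target. There are 200 camera calls.

## Task

Set out the capping station: stand the big tape roll beside the cap tray, on the side away from the pressing block, in line with the tray's middle and about 30 mm clear of the tray's edge, and stack the small tape roll centred on top of it. Put the parts box on the bench midway between the cap tray and the pressing block, in line with them, its long sides parallel to the tray edge that faces it, and stand the hand tamper upright in the middle of the pressing block's round pad. Leave the phone, the bottle and the brush where they are.

Things in the scene. Friction and masses are not known exactly. Their poses are not given: they have to be found in the camera images.
- cap_tray: Cap tray, fixed: low dark-red tray, white board, 20 upright cream caps; 90 mm along its x, 110 mm along its y, 32 mm high over the caps. Origin: centre of its underside, on the bench. x points away from the robot (within 0.15 rad), y left, z up. The pressing block lies along its +y or its -y (it varies), 270 mm centre to centre.
- press_block: Pressing block, fixed: aluminium plate 100 x 100 x 18 mm with a round black rubber pad 64 mm across, 6 mm high, in its middle: the pad's top is 24 mm above the origin. Flat bolt heads at the corners. Origin: centre of its underside, on the bench, under the pad's centre; z up. Turned up to 0.15 rad against the tray.
- big_roll: Big yellow tape roll standing upright on the bench: a ring 64 mm outside diameter, 38 mm hole, 50 mm high, about 0.12 kg. Origin: centre of its underside; z up along its axis.
- small_roll: Small yellow tape roll lying flat (axis upright) on the bench: a ring 52 mm outside diameter, 30 mm hole, 24 mm high, about 0.04 kg. Origin: centre of its underside; z up along its axis.
- parts_box: Parts box: open grey plastic box, 80 mm long (its x) by 50 mm wide (its y) by 32 mm high, walls 3 mm, with a few cream caps in the bottom (part of it); about 0.1 kg. Origin: centre of its underside; z up.
- tamper: Hand tamper standing upright: a steel disc foot 44 mm across and 15 mm high, with a straight round wooden grip 28 mm in diameter rising from it to 75 mm; about 0.25 kg. Origin: centre of the foot's underside; z up along the grip.
- phone: Bystander: black phone lying flat, 72 x 150 x 9 mm, its long side along its y. Origin: centre of its underside. To be left where it is.
- glue_bottle: Bystander: closed white bottle with a black cap, 52 mm across, 120 mm high. Origin: centre of its underside. To be left where it is.
- brush: Bystander: small brush with a wooden handle lying flat along its x, handle to -x. Origin: its underside, near its middle. To be left where it is.

How it is judged (in metres and radians):
At the end, for the whole second after the job is handed in: Big roll beside tray away from block, gap 15-45 mm, within 15 mm of tray's middle line; small roll on it, 10 mm; box on bench, 15 mm off the line, centre within 150 mm of both tray's and block's, within 0.2 rad; tamper on pad, 10 mm; upright, released, at rest; bystanders moved under 20 mm (((y of press_block in the frame of cap_tray above 0 m and y of big_roll in the frame of cap_tray between -0.132 and -0.102 m) or (y of press_block in the frame of cap_tray below 0 m and y of big_roll in the frame of cap_tray between 0.102 and 0.132 m)) and x of big_roll in the frame of cap_tray between -0.015 and 0.015 m and height (world z) of each of big_roll, parts_box below 0.004 m and horizontal distance between small_roll and big_roll below 0.01 m and z of small_roll in the frame of big_roll between 0.046 and 0.054 m and horizontal distance between parts_box and cap_tray below 0.15 m and horizontal distance between parts_box and press_block below 0.15 m and x of parts_box in the frame of cap_tray between -0.015 and 0.015 m and angle between the x axis of parts_box and the x axis of cap_tray, either way round below 0.2 rad and horizontal distance between tamper and press_block below 0.01 m and z of tamper in the frame of press_block between 0.021 and 0.028 m and angle between each of big_roll, small_roll, parts_box, tamper's own z axis and vertical below 0.1 rad and linear speed of each of big_roll, small_roll, parts_box, tamper below 0.02 m/s and angular speed of each of big_roll, small_roll, parts_box, tamper below 0.2 rad/s and distance of each of phone, glue_bottle, brush from where it was at the start of the episode below 0.02 m); the robot touches nothing.
It fails at once if the phone is disturbed (moved more than 20 mm) (distance of phone from where it was at the start of the episode above 0.02 m).
It fails at once if the glue bottle is disturbed (moved more than 20 mm) (distance of glue_bottle from where it was at the start of the episode above 0.02 m).
It fails at once if the brush is disturbed (moved more than 20 mm) (distance of brush from where it was at the start of the episode above 0.02 m).
It also fails if it takes over 99 s, if anything falls off the work surface, if the arm or the gripper's body presses on something with over 40 N, if the wrist force passes 120 N, or if a joint passes its speed limit or range.

## Working session

There is one attempt and no reset: what is moved stays moved. The work goes in short steps, Python scripts to look and compute and a tool call to move; the robot and the scene stay as the last step left them, time stands still between calls to the robot, and variables do not carry over. Pictures are saved under pics/ and viewed, on a budget of 14 in all, crops included, one or two more only if the job needs it, and the job is handed in when it is done.

Besides the shell and the picture viewer there is one more tool, called after "Emit:" as name(argument=value, ...) on one line, values as JSON. move_arm: Moves the arm, as the interface text tells. Scaled input: -1 to 1 covers 300 mm each way for a shift and pi/2 rad each way for a turn. Its arguments: {"type":"object","properties":{"linear":{"type":"array","items":{"type":"array","items":{"type":"number","minimum":-1,"maximum":1}}},"twist":{"type":"array","items":{"type":"array","items":{"type":"number","minimum":-1,"maximum":1}}},"hand":{"type":"array","items":{"type":"number"}},"force":{"type":"number"}},"required":["linear","twist","hand"]}

```bash
mkdir -p pics; cat > h.py <<'E'
import numpy as np, cv2
from bench import r
def snap(n):
    s=r.sense(); d=r.snapshot(n); return s,d
def save(d,f): cv2.imwrite('pics/'+f,cv2.cvtColor(d['frame'],cv2.COLOR_RGB2BGR))
def cloud(d):
    K=np.array(d['intrinsics']);z=d['range_z'].astype(float)
    v,u=np.mgrid[:480,:640]
    P=np.dstack([(u-K[0,2])/K[0,0]*z,(v-K[1,2])/K[1,1]*z,z])
    R=np.array(d['R']);t=np.array(d['t']).ravel()
    W=(P-t)@R; W[z==0]=np.nan
    return W
E
python3 - <<'E'
from h import *
s,d=snap('top'); save(d,'top1.png'); np.savez('top1.npz',**d)
s2,d2=snap('side'); save(d2,'side1.png')
print(s); print(d['intrinsics'],d['R'],d['t'])
W=cloud(d)
for p in [(100,100),(240,320),(400,500)]: print(p,W[p].round(1))
E
```

```text
{'time': 0.0, 'joint_pos': array([ 6.08835125e+01,  7.51405997e+00,  8.53283451e+01, -1.52866291e-03,
        8.72607746e+01, -4.89322734e+00]), 'qd': array([ 0.0027788 , -0.06382987, -0.11043721, -0.08863336, -0.02554607,
        0.05049467]), 'joint_efforts': array([ 2.03051836e-04, -5.69423139e+01, -5.00535178e+01, -9.77325953e-05,
        1.54331949e-02, -1.91396066e-05]), 'tool_pos': array([245.87782153, 546.65732656, 199.0643515 ]), 'tcp_rot': array([-89.99272007,   0.10293383,  65.77682079]), 'ft_force': array([-0.15443411, -0.06969426,  0.40075701]), 'wrist_torque': array([-0.02760833, -0.00298196,  0.04209437]), 'finger_gap': 85.48177898684177}
[[538.43557722   0.         313.38560253]
 [  0.         538.43557722 242.81798547]
 [  0.           0.           1.        ]] [[ 0.02457774 -0.9996785  -0.00623082]
 [-0.98633207 -0.02323289 -0.16312349]
 [ 0.16292629  0.01015486 -0.98658598]] [  -5.78483369  594.10703682 1450.74440694]
(100, 100) [1352.8  990.8 -746.9]
(240, 320) [610.3  -9.8   2.8]
(400, 500) [ 177.7 -513.4   -2.2]
```

View pics/top1.png

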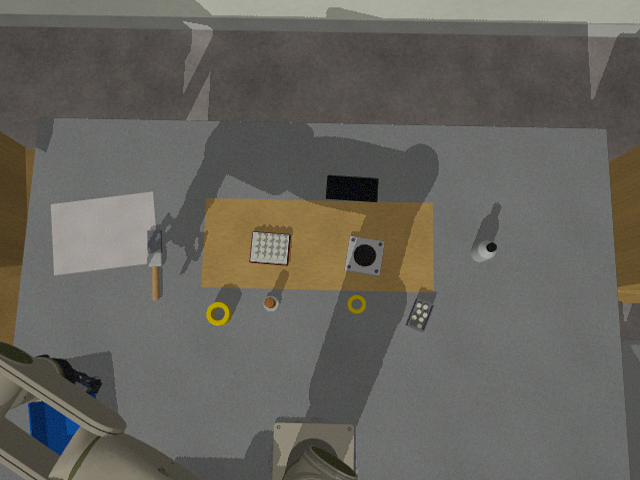

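View pics/side1.png

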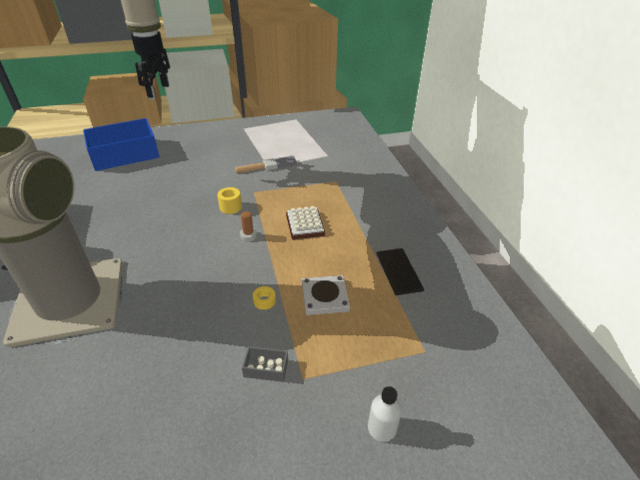

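The top view shows the tray at (270,248), block (365,255) on its right (-y), big roll (218,314), tamper (271,303), small roll (357,304), box (420,314). The phone is at (352,188), the bottle at (486,250) and the brush at (155,265). The side view agrees with this. Next I'll measure from the depth.

```bash
cat > m.py <<'E'
from h import *
d=dict(np.load('top1.npz')); W=cloud(d)
def seg(c,w,lo,hi):
    u,v=c; A=W[v-w:v+w,u-w:u+w].reshape(-1,3); A=A[(A[:,2]>lo)&(A[:,2]<hi)]
    return A
for n,c,w,lo,hi in [('tray',(270,248),26,15,40),('block',(365,255),24,10,32),('big',(218,314),16,42,60),('small',(357,304),14,17,32),('box',(420,314),20,22,42),('tamper',(271,303),12,60,85),('tampfoot',(271,303),12,9,20),('bottle',(486,250),18,30,140)]:
    A=seg(c,w,lo,hi)
    if len(A)<3: print(n,'none');continue
    rect=cv2.minAreaRect(A[:,:2].astype(np.float32)); cc,rad=cv2.minEnclosingCircle(A[:,:2].astype(np.float32))
    print(n,len(A),'med z %.1f'%np.median(A[:,2]),'mean',A[:,:2].mean(0).round(1),'rect',np.round(rect[0],1),np.round(rect[1],1),round(rect[2],1),'circ',np.round(cc,1),round(rad,1))
for n,(u,v) in dict(benchmat=(310,270),bench=(300,340),phone=(352,188),brush=(155,282)).items(): print(n,W[v,u].round(1))
E
python3 m.py
```

```text
tray 1040 med z 21.9 mean [581.9 132.3] rect [582.7 133.1] [108.4  89.8] 86.6 circ [582.3 134.8] 66.1
block 1230 med z 19.6 mean [ 566.8 -135.6] rect [ 568.8 -133.7] [132.  119.8] 2.3 circ [ 561.6 -138.2] 73.5
big 286 med z 48.8 mean [393.8 264.9] rect [394.  265.4] [59.9 63.5] 1.4 circ [393.7 265.3] 32.0
small 180 med z 23.4 mean [ 429.9 -114.6] rect [ 430.3 -115.4] [47.6 47.7] 1.7 circ [ 430.5 -114.8] 26.1
box 149 med z 30.6 mean [ 404.3 -291.2] rect [ 404.6 -291.3] [51.2 80.4] 68.1 circ [ 404.  -291.4] 46.5
tamper 88 med z 74.4 mean [426.5 123.7] rect [427.2 124.1] [24.4 26.6] 2.9 circ [426.7 124.3] 13.9
tampfoot 83 med z 14.4 mean [424.3 119.7] rect [426.3 124.3] [40.8 43. ] 10.5 circ [428.9 124.4] 23.1
bottle 370 med z 83.2 mean [ 579.7 -455.6] rect [ 583.  -461.7] [49.9 47.2] 39.2 circ [ 582.8 -463.8] 26.9
benchmat [523.8  16.8  -3.8]
bench [326.1  39.7  -2.7]
phone [764.  -99.2  11.8]
brush [476.9 451.6  18.5]
```

Emit:
move_arm(linear=[[-0.655, 0.163, -0.835], [-0.655, 0.163, -0.835], [-0.655, 0.163, -0.835], [-0.655, 0.163, -0.835], [-0.655, 0.163, -0.835], [-0.655, 0.163, -0.835], [-0.655, 0.163, -0.835], [-0.655, 0.163, -0.835], [-0.655, 0.163, -0.835], [-0.655, 0.163, -0.835], [-0.655, 0.163, -0.835], [-0.655, 0.163, -0.835]], twist=[[0, 0.769, 0], [0, 0.769, 0], [0, 0.769, 0], [0, 0.769, 0], [0, 0.769, 0], [0, 0.769, 0], [0, 0.769, 0], [0, 0.769, 0], [0, 0.769, 0], [0, 0.769, 0], [0, 0.769, 0], [0, 0.769, 0]], hand=[1, 1, 1, 1, 1, 1, 1, 1, 1, 1, 1, 1], force=40)

```text
time: 1.1
tool_pos: [393.5, 264.5, 150.3]
tcp_rot: [-90.1, 0.1, -3.3]
ft_force: [-0.4, -0.1, 0.6]
finger_gap: 85.6
```

```bash
cat >> h.py <<'E'
from scipy.spatial.transform import Rotation as Ro
def go(xyz,yaw,tag='',s=None):
    s=s or r.sense(); R=Ro.from_euler('xyz',s['tcp_rot'],degrees=True)
    G=Ro.from_euler('xyz',[-90,0,yaw],degrees=True)
    print(tag,'lin',(R.inv().apply(np.array(xyz)-s['tool_pos'])/300).round(3),'tw',((R.inv()*G).as_rotvec()/(np.pi/2)).round(3))
def st():
    s=r.sense(); print('t',round(s['time'],2),s['tool_pos'].round(1),s['tcp_rot'].round(1),'F',s['ft_force'].round(1),'gap',round(float(s['finger_gap']),1))
E
python3 - <<'E'
from h import *
st(); s,d=snap('wrist'); save(d,'w1.png'); print(d['hand_eye'])
he=np.array(d['hand_eye']);R=Ro.from_euler('xyz',s['tcp_rot'],degrees=True).as_matrix()
T=np.eye(4);T[:3,:3]=R;T[:3,3]=s['tool_pos'];C=np.linalg.inv(T@he)
d['R']=C[:3,:3];d['t']=C[:3,3]
A=cloud(d).reshape(-1,3);A=A[(A[:,2]>42)&(A[:,2]<60)&(np.hypot(A[:,0]-394,A[:,1]-265)<60)]
print(len(A),np.median(A[:,2]),cv2.minEnclosingCircle(A[:,:2].astype(np.float32)))
for z in (120,8): go((394,265.2,z),-3.4,z)
E
```

```text
t 1.1 [393.5 264.5 150.3] [-90.1   0.1  -3.3] F [-0.4 -0.1  0.6] gap 85.6
[[ 9.99999660e-01 -8.30410234e-05  8.20782129e-04 -1.87120460e-01]
 [-8.05464501e-04 -3.13360953e-01  9.49633753e-01 -1.73574448e+02]
 [ 1.78342512e-04 -9.49634091e-01 -3.13360914e-01  8.01777640e+01]
 [ 0.00000000e+00  0.00000000e+00  0.00000000e+00  1.00000000e+00]]
3167 49.68559480456958 ((395.1185607910156, 268.89361572265625), 31.898653030395508)
120 lin [0.002 0.101 0.002] tw [ 0.001  0.002 -0.001]
8 lin [0.002 0.475 0.002] tw [ 0.001  0.002 -0.001]
```

Emit:
move_arm(linear=[[0.003, 0.12, 0.008], [0.003, 0.24, 0.008], [0.003, 0.36, 0.008], [0.003, 0.43, 0.008], [0.003, 0.475, 0.008], [0.003, 0.475, 0.008], [0.003, 0.475, 0.008], [0.003, 0.475, 0.008], [0.003, 0.475, 0.008], [0.003, 0.475, 0.008], [0.003, 0.475, 0.008], [0.003, 0.475, 0.008]], twist=[[0, 0, 0], [0, 0, 0], [0, 0, 0], [0, 0, 0], [0, 0, 0], [0, 0, 0], [0, 0, 0], [0, 0, 0], [0, 0, 0], [0, 0, 0], [0, 0, 0], [0, 0, 0]], hand=[1, 1, 1, 1, 1, 1, -1, -1, -1, -1, -1, -1], force=40)

```text
time: 2.15
tool_pos: [395.4, 267.7, 10.2]
tcp_rot: [-90.0, -0.1, -3.2]
ft_force: [-4.1, -0.9, 4.7]
finger_gap: 61.1
```

```bash
python3 - <<'E'
from h import *
st()
s=r.sense(); x,y,z=s['tool_pos']
go((x,y,z+70),-3.4,'lift'); go((589.4,250,z+70),-3.4,'over'); go((589.4,250,z),-3.4,'down')
E
```

```text
t 2.15 [395.4 267.7  10.2] [-90.   -0.1  -3.2] F [-4.1 -0.9  4.7] gap 61.1
lift lin [ 0.    -0.233 -0.   ] tw [0.    0.003 0.001]
over lin [ 0.649 -0.233 -0.023] tw [0.    0.003 0.001]
down lin [ 0.649  0.001 -0.023] tw [0.    0.003 0.001]
```

Emit:
move_arm(linear=[[0, -0.08, 0], [0, -0.16, 0], [0, -0.233, 0], [0.1, -0.233, -0.004], [0.2, -0.233, -0.008], [0.3, -0.233, -0.012], [0.4, -0.233, -0.015], [0.5, -0.233, -0.02], [0.6, -0.233, -0.023], [0.649, -0.233, -0.023], [0.649, -0.233, -0.023], [0.649, -0.233, -0.023]], twist=[[0, 0, 0], [0, 0, 0], [0, 0, 0], [0, 0, 0], [0, 0, 0], [0, 0, 0], [0, 0, 0], [0, 0, 0], [0, 0, 0], [0, 0, 0], [0, 0, 0], [0, 0, 0]], hand=[-1, -1, -1, -1, -1, -1, -1, -1, -1, -1, -1, -1], force=40)

```text
time: 3.15
tool_pos: [590.4, 250.1, 81.5]
tcp_rot: [-90.0, -0.1, -3.2]
ft_force: [-0.4, -0.0, -1.3]
finger_gap: 60.9
```

```bash
cat >> h.py <<'E'
def wcloud():
    s,d=snap('wrist')
    T=np.eye(4);T[:3,:3]=Ro.from_euler('xyz',s['tcp_rot'],degrees=True).as_matrix();T[:3,3]=s['tool_pos']
    C=np.linalg.inv(T@np.array(d['hand_eye']));d['R']=C[:3,:3];d['t']=C[:3,3]
    return s,d,cloud(d)
E
python3 - <<'E'
from h import *
st(); s,d,W=wcloud(); save(d,'w2.png')
go((589.4,250,10),-3.4,'down')
E
```

```text
t 3.15 [590.4 250.1  81.5] [-90.   -0.1  -3.2] F [-0.4 -0.  -1.3] gap 60.9
down lin [-0.001  0.237 -0.001] tw [-0.     0.003  0.001]
```

View pics/w2.png

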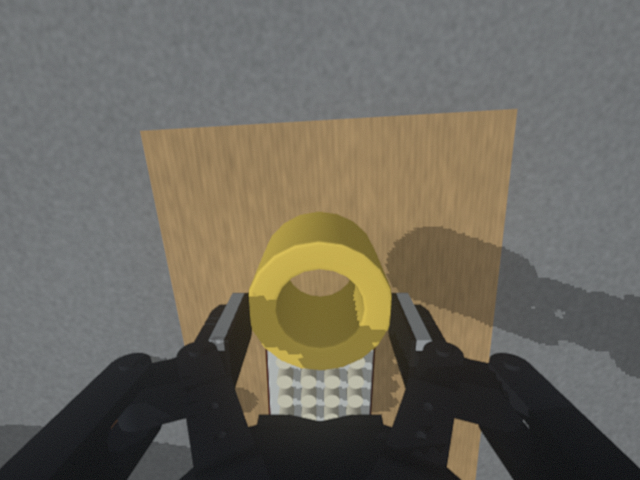

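The roll is held level and central between the fingers at (320,305). Next I set it down and release.

Emit:
move_arm(linear=[[0, 0.08, 0], [0, 0.15, 0], [0, 0.2, 0], [0, 0.225, 0], [0, 0.237, 0], [0, 0.237, 0], [0, 0.237, 0], [0, 0.237, 0], [0, 0.237, 0], [0, 0.237, 0], [0, 0.237, 0], [0, 0.237, 0]], twist=[[0, 0, 0], [0, 0, 0], [0, 0, 0], [0, 0, 0], [0, 0, 0], [0, 0, 0], [0, 0, 0], [0, 0, 0], [0, 0, 0], [0, 0, 0], [0, 0, 0], [0, 0, 0]], hand=[-1, -1, -1, -1, -1, -1, -1, 1, 1, 1, 1, 1])

```text
time: 4.2
tool_pos: [589.8, 250.3, 10.4]
tcp_rot: [-90.0, -0.1, -3.2]
ft_force: [0.5, -1.1, -0.1]
finger_gap: 85.1
```

Emit:
move_arm(linear=[[0, -0.1, 0], [0, -0.2, 0], [0, -0.3, 0], [0, -0.4, 0], [0, -0.5, 0], [0, -0.5, 0], [0, -0.5, 0]], twist=[[0, 0, 0], [0, 0, 0], [0, 0, 0], [0, 0, 0], [0, 0, 0], [0, 0, 0], [0, 0, 0]], hand=[1, 1, 1, 1, 1, 1, 1])

```text
time: 4.78
tool_pos: [591.4, 250.9, 163.6]
tcp_rot: [-89.9, -0.4, -3.2]
ft_force: [0.5, 0.2, -0.7]
finger_gap: 85.2
```

```bash
python3 - <<'E'
from h import *
st(); s,d,W=wcloud(); save(d,'w3.png')
def c(W):
    A=W.reshape(-1,3);A=A[(A[:,2]>44)&(A[:,2]<57)&(np.hypot(A[:,0]-590,A[:,1]-250)<55)]
    print(len(A),np.median(A[:,2]).round(1),np.nanmin(A[:,:2],0).round(1),np.nanmax(A[:,:2],0).round(1),cv2.minEnclosingCircle(A[:,:2].astype(np.float32)))
c(W)
A=W.reshape(-1,3);A=A[(A[:,2]>15)&(A[:,2]<40)&(A[:,1]<195)&(A[:,1]>60)&(abs(A[:,0]-582)<70)]
print('tray',cv2.minAreaRect(A[:,:2].astype(np.float32)))
s,d=snap('top'); c(cloud(d))
go((430,0,150),-3.4,'via'); go((430.3,-115,130),-3.4,'small')
E
```

```text
t 4.78 [591.4 250.9 163.6] [-89.9  -0.4  -3.2] F [ 0.5  0.2 -0.7] gap 85.2
2822 49.7 [558.5 221.3] [621.4 284.2] ((589.6868896484375, 252.33067321777344), 31.900802612304688)
tray ((584.0597534179688, 138.0684814453125), (106.74835205078125, 88.05662536621094), 85.3602066040039)
58 50.0 [568.9 217.4] [616.1 236.5] ((592.4957275390625, 229.81459045410156), 24.518552780151367)
via lin [-0.484  0.031 -0.862] tw [0.    0.003 0.001]
small lin [-0.462  0.098 -1.244] tw [0.    0.003 0.001]
```

Roll placed upright, within tolerance. Next the small roll.

Emit:
move_arm(linear=[[-0.484, 0.03, -0.862], [-0.484, 0.03, -0.862], [-0.484, 0.03, -0.862], [-0.484, 0.03, -0.862], [-0.484, 0.03, -0.862], [-0.484, 0.03, -0.862], [-0.484, 0.03, -0.862], [-0.484, 0.03, -0.862]], twist=[[0, 0, 0], [0, 0, 0], [0, 0, 0], [0, 0, 0], [0, 0, 0], [0, 0, 0], [0, 0, 0], [0, 0, 0]], hand=[1, 1, 1, 1, 1, 1, 1, 1])

```text
time: 5.55
tool_pos: [425.3, -4.0, 147.5]
tcp_rot: [-90.1, 0.3, -3.3]
ft_force: [-0.3, 0.7, -0.6]
finger_gap: 85.4
```

Emit:
move_arm(linear=[[0.0, 0.1, -0.382], [0.022, 0.1, -0.382], [0.022, 0.1, -0.382], [0.022, 0.1, -0.382], [0.022, 0.1, -0.382], [0.022, 0.1, -0.382]], twist=[[0, 0, 0], [0, 0, 0], [0, 0, 0], [0, 0, 0], [0, 0, 0], [0, 0, 0]], hand=[1, 1, 1, 1, 1, 1])

```text
time: 6.05
tool_pos: [424.2, -118.2, 116.3]
tcp_rot: [-90.0, 0.4, -3.4]
ft_force: [0.1, -0.1, -0.1]
finger_gap: 85.6
```

```bash
python3 - <<'E'
from h import *
st(); s,d,W=wcloud()
A=W.reshape(-1,3);A=A[(A[:,2]>18)&(A[:,2]<32)&(np.hypot(A[:,0]-430,A[:,1]+115)<45)]
c,rad=cv2.minEnclosingCircle(A[:,:2].astype(np.float32)); print(len(A),np.median(A[:,2]),c,rad)
go((430.5,-114,3),-3.4,'down')
E
```

```text
t 6.05 [ 424.2 -118.2  116.3] [-90.    0.4  -3.4] F [ 0.1 -0.1 -0.1] gap 85.6
2243 23.695324031254668 (430.8189697265625, -111.76970672607422) 25.904830932617188
down lin [0.021 0.379 0.014] tw [ 0.001  0.001 -0.004]
```

Emit:
move_arm(linear=[[0.021, 0.12, 0.015], [0.021, 0.24, 0.015], [0.021, 0.32, 0.015], [0.021, 0.36, 0.015], [0.021, 0.378, 0.015], [0.021, 0.378, 0.015], [0.021, 0.378, 0.015], [0.021, 0.378, 0.015], [0.021, 0.378, 0.015], [0.021, 0.378, 0.015], [0.021, 0.378, 0.015], [0.021, 0.378, 0.015]], twist=[[0, 0, 0], [0, 0, 0], [0, 0, 0], [0, 0, 0], [0, 0, 0], [0, 0, 0], [0, 0, 0], [0, 0, 0], [0, 0, 0], [0, 0, 0], [0, 0, 0], [0, 0, 0]], hand=[1, 1, 1, 1, 1, 1, -1, -1, -1, -1, -1, -1], force=40)

```text
time: 7.1
tool_pos: [430.9, -114.0, 3.9]
tcp_rot: [-90.1, 0.3, -3.3]
ft_force: [0.6, -0.5, 0.1]
finger_gap: 12.4
```

```bash
python3 - <<'E'
from h import *
st()
x,y,z=r.sense()['tool_pos']
go((x,y,z+120),-3.4,'lift'); go((520,150,z+120),-3.4,'via')
E
```

```text
t 7.1 [ 430.9 -114.     3.9] [-90.1   0.3  -3.3] F [ 0.6 -0.5  0.1] gap 12.4
lift lin [-0.002 -0.4   -0.   ] tw [ 0.001  0.001 -0.003]
via lin [ 0.243 -0.402  0.895] tw [ 0.001  0.001 -0.003]
```

Gap 12.4 means the roll isn't in the grip. I'll look.

```bash
python3 - <<'E'
from h import *
s,d,W=wcloud(); save(d,'w4.png')
s,d=snap('side'); cv2.imwrite('pics/s4.png',cv2.resize(cv2.cvtColor(d['frame'],cv2.COLOR_RGB2BGR)[220:400,180:400],None,fx=3,fy=3))
A=W.reshape(-1,3);A=A[(A[:,2]>18)&(A[:,2]<32)&(np.hypot(A[:,0]-430,A[:,1]+115)<70)]
c,rad=cv2.minEnclosingCircle(A[:,:2].astype(np.float32)); print(len(A),c,rad)
E
```

```text
4177 (430.697265625, -111.55465698242188) 26.03641700744629
```

View pics/w4.png

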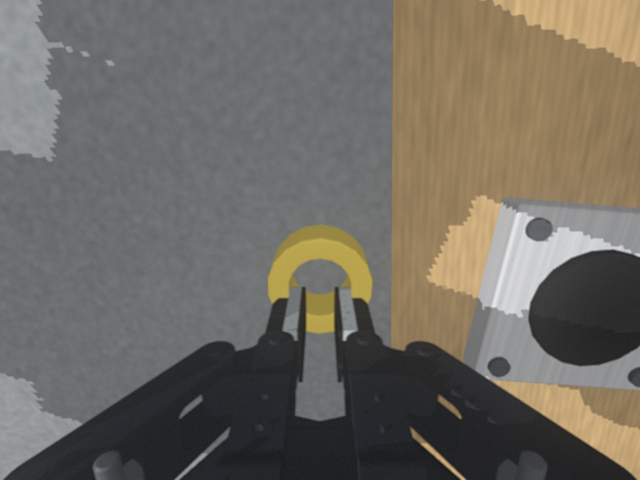

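View pics/s4.png

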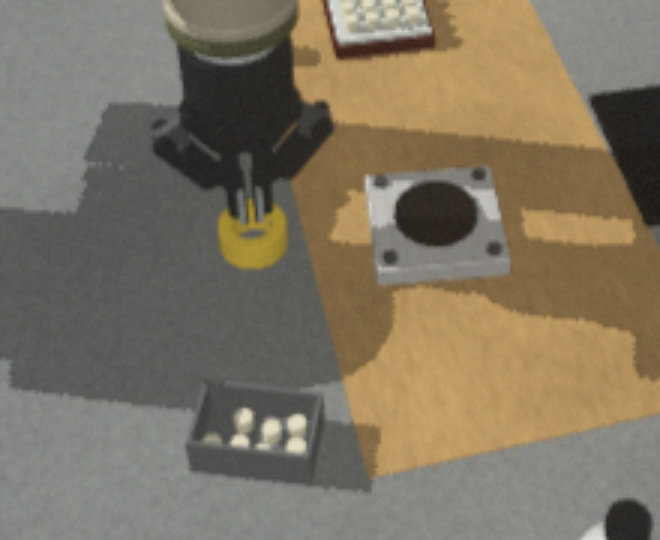

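The fingers closed just over the ring or inside its hole. The ring hasn't moved: still centred at (430.7,-111.6). I'll lift, open, descend fully, check, then close.

Emit:
move_arm(linear=[[0, -0.06, 0], [0, -0.12, 0], [0, -0.2, 0], [0, -0.2, 0], [0, -0.2, 0], [0, -0.2, 0], [0, -0.2, 0], [0, -0.2, 0], [0, -0.2, 0], [0, -0.2, 0], [0, -0.2, 0], [0, -0.2, 0]], twist=[[0, 0, 0], [0, 0, 0], [0, 0, 0], [0, 0, 0], [0, 0, 0], [0, 0, 0], [0, 0, 0], [0, 0, 0], [0, 0, 0], [0, 0, 0], [0, 0, 0], [0, 0, 0]], hand=[-1, -1, -1, -1, 1, 1, 1, 1, 1, 1, 1, 1])

```text
time: 8.2
tool_pos: [430.9, -113.8, 63.4]
tcp_rot: [-90.0, 0.4, -3.3]
ft_force: [-1.5, -0.4, -0.9]
finger_gap: 85.5
```

```bash
python3 - <<'E'
from h import *
st(); s,d,W=wcloud()
A=W.reshape(-1,3);A=A[(A[:,2]>18)&(A[:,2]<32)&(np.hypot(A[:,0]-430,A[:,1]+115)<45)]
c,rad=cv2.minEnclosingCircle(A[:,:2].astype(np.float32)); print(len(A),c,rad)
go((430.8,-112.8,0),-3.4,'down')
E
```

```text
t 8.2 [ 430.9 -113.8   63.4] [-90.    0.4  -3.3] F [-1.5 -0.4 -0.9] gap 85.5
3287 (430.7682189941406, -111.52893829345703) 25.94382667541504
down lin [0.001 0.212 0.003] tw [ 0.001  0.001 -0.004]
```

Emit:
move_arm(linear=[[0, 0.1, 0.003], [0, 0.17, 0.003], [0, 0.21, 0.003], [0, 0.21, 0.003], [0, 0.21, 0.003], [0, 0.21, 0.003]], twist=[[0, 0, 0], [0, 0, 0], [0, 0, 0], [0, 0, 0], [0, 0, 0], [0, 0, 0]], hand=[1, 1, 1, 1, 1, 1])

```text
time: 8.75
tool_pos: [431.3, -113.2, 1.5]
tcp_rot: [-90.1, 0.3, -3.3]
ft_force: [0.3, 1.3, -0.2]
finger_gap: 85.4
```

Emit:
move_arm(linear=[[0, 0, 0], [0, 0, 0], [0, 0, 0], [0, 0, 0]], twist=[[0, 0, 0], [0, 0, 0], [0, 0, 0], [0, 0, 0]], hand=[-1, -1, -1, -1], force=30)

```text
time: 9.08
tool_pos: [431.9, -113.4, 2.2]
tcp_rot: [-90.1, 0.2, -3.3]
ft_force: [-0.8, -0.6, -0.2]
finger_gap: 38.9
```

```bash
python3 - <<'E'
from h import *
s,d,W=wcloud(); im=cv2.cvtColor(d['frame'],cv2.COLOR_RGB2BGR)[180:400,180:460]; cv2.imwrite('pics/w5.png',cv2.resize(im,None,fx=2.6,fy=2.6))
A=W.reshape(-1,3); yel=(d['frame'][...,0].astype(int)-d['frame'][...,2]>60).reshape(-1)
Y=A[yel&(np.hypot(A[:,0]-430,A[:,1]+115)<70)&(A[:,2]>10)]; print('yellow z',np.percentile(Y[:,2],[5,50,95]).round(1), cv2.minEnclosingCircle(Y[:,:2].astype(np.float32)))
T=Ro.from_euler('xyz',s['tcp_rot'],degrees=True).inv().apply(A-s['tool_pos'])
n=(~yel)&np.isfinite(A[:,0])&(A[:,2]>5)&(A[:,2]<70)&(abs(T[:,2])<14)&(abs(T[:,0])<60)
for x0 in range(-50,50,5):
    q=n&(T[:,0]>=x0)&(T[:,0]<x0+5)
    if q.sum()>5: print(x0,q.sum(),'z',A[q,2].min().round(1),A[q,2].max().round(1))
E
```

```text
yellow z [12.9 23.5 24.7] ((442.0430603027344, -115.89905548095703), 37.509544372558594)
-35 262 z 40.9 67.4
-30 327 z 12.4 69.9
-25 546 z 15.6 70.0
-20 684 z 34.9 70.0
-15 6 z 22.0 23.9
15 720 z 23.3 69.9
20 529 z 21.9 70.0
25 318 z 37.6 69.3
30 233 z 41.6 67.9
```

View pics/w5.png

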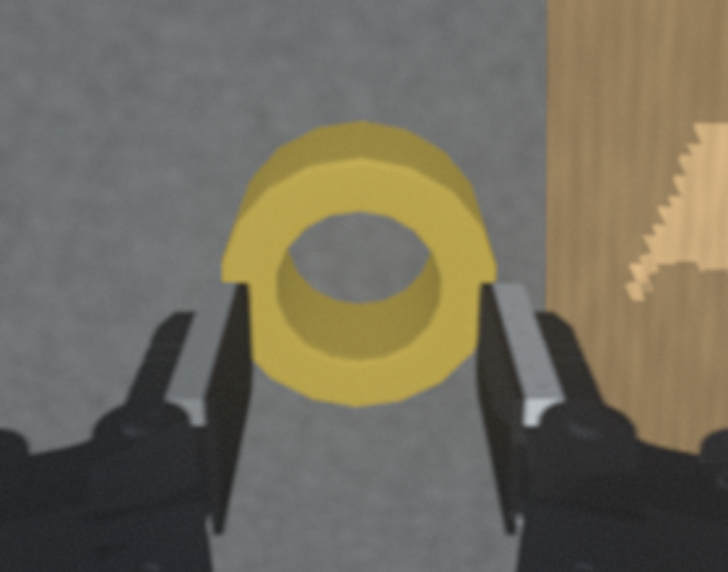

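```bash
python3 - <<'E'
from h import *
st(); s,d,W=wcloud(); R=Ro.from_euler('xyz',s['tcp_rot'],degrees=True)
for v in (284,290,294,300,310,320):
    print(v,[ (u,tuple(W[v,u].round(0))) for u in (258,264,270,274,366,370,376,384)])
E
```

```text
t 9.13 [ 431.7 -113.4    1.9] [-90.1   0.2  -3.3] F [ 0.6 -0.6 -0.1] gap 30.5
284 [(258, (np.float64(398.0), np.float64(-117.0), np.float64(1.0))), (264, (np.float64(401.0), np.float64(-118.0), np.float64(-0.0))), (270, (np.float64(408.0), np.float64(-106.0), np.float64(24.0))), (274, (np.float64(410.0), np.float64(-106.0), np.float64(24.0))), (366, (np.float64(454.0), np.float64(-109.0), np.float64(24.0))), (370, (np.float64(456.0), np.float64(-110.0), np.float64(22.0))), (376, (np.float64(462.0), np.float64(-121.0), np.float64(1.0))), (384, (np.float64(467.0), np.float64(-121.0), np.float64(0.0)))]
290 [(258, (np.float64(397.0), np.float64(-121.0), np.float64(0.0))), (264, (np.float64(400.0), np.float64(-122.0), np.float64(-1.0))), (270, (np.float64(411.0), np.float64(-102.0), np.float64(39.0))), (274, (np.float64(413.0), np.float64(-101.0), np.float64(40.0))), (366, (np.float64(452.0), np.float64(-104.0), np.float64(40.0))), (370, (np.float64(454.0), np.float64(-104.0), np.float64(39.0))), (376, (np.float64(462.0), np.float64(-125.0), np.float64(0.0))), (384, (np.float64(467.0), n
[... 1467 characters left out ...]
loat64(-104.0), np.float64(55.0))), (376, (np.float64(454.0), np.float64(-104.0), np.float64(56.0))), (384, (np.float64(458.0), np.float64(-108.0), np.float64(50.0)))]
320 [(258, (np.float64(409.0), np.float64(-105.0), np.float64(58.0))), (264, (np.float64(412.0), np.float64(-101.0), np.float64(64.0))), (270, (np.float64(415.0), np.float64(-101.0), np.float64(65.0))), (274, (np.float64(416.0), np.float64(-102.0), np.float64(63.0))), (366, (np.float64(449.0), np.float64(-104.0), np.float64(64.0))), (370, (np.float64(451.0), np.float64(-104.0), np.float64(64.0))), (376, (np.float64(453.0), np.float64(-104.0), np.float64(63.0))), (384, (np.float64(457.0), np.float64(-108.0), np.float64(56.0)))]
```

The depth shows fingertips at z≈38 with the TCP at 2, so the tips sit about 36 mm behind the reported TCP at this opening. That explains the misses. I'll open and measure the tip height directly.

Emit:
move_arm(linear=[[0, 0, 0], [0, 0, 0], [0, 0, 0], [0, 0, 0], [0, 0, 0], [0, 0, 0], [0, 0, 0], [0, 0, 0]], twist=[[0, 0, 0], [0, 0, 0], [0, 0, 0], [0, 0, 0], [0, 0, 0], [0, 0, 0], [0, 0, 0], [0, 0, 0]], hand=[1, 1, 1, 1, 1, 1, 1, 1])

```text
time: 9.85
tool_pos: [431.5, -113.3, 1.7]
tcp_rot: [-90.1, 0.3, -3.3]
ft_force: [-0.3, 1.1, -0.8]
finger_gap: 85.1
```

```bash
cat >> h.py <<'E'
def tips():
    s,d,W=wcloud(); A=W.reshape(-1,3); T=Ro.from_euler('xyz',s['tcp_rot'],degrees=True).inv().apply(A-s['tool_pos'])
    st()
    for sg in (-1,1):
        q=np.isfinite(A[:,0])&(A[:,2]>28)&(T[:,0]*sg>5)&(T[:,0]*sg<70)&(abs(T[:,2])<16)
        o=np.argsort(A[q,2])[:40]; print(sg,'tip z',A[q,2][o].round(0)[::8],'tool x,z',T[q][o][::8][:,[0,2]].round(0).tolist())
E
python3 - <<'E'
from h import *
tips()
s,d=snap('side'); W=cloud(d); A=W.reshape(-1,3)
q=(np.hypot(A[:,0]-431,A[:,1]+113)<62)&(A[:,2]>28)&(A[:,2]<200)
print('side tip z',np.sort(A[q,2])[:60:6].round(0))
import pprint
E
```

```text
t 9.9 [ 431.6 -113.3    1.8] [-90.1   0.3  -3.3] F [-0.5  0.5 -0.7] gap 85.6
-1 tip z [45. 46. 47. 47. 47.] tool x,z [[-43.0, -6.0], [-43.0, -4.0], [-43.0, -9.0], [-43.0, 4.0], [-43.0, -7.0]]
1 tip z [44. 46. 46. 47. 47.] tool x,z [[43.0, -6.0], [43.0, -4.0], [43.0, -4.0], [43.0, 7.0], [42.0, -1.0]]
side tip z [46. 49. 52. 53. 54. 56. 58. 60. 61. 62.]
```

Both cameras agree that the open tips are 43 mm above the TCP reading, so shut tips are about 30 above. I'll treat the reported TCP as 30 mm too low and go down another 32 mm.

Emit:
move_arm(linear=[[0, 0.05, 0], [0, 0.08, 0], [0, 0.105, 0], [0, 0.105, 0], [0, 0.105, 0]], twist=[[0, 0, 0], [0, 0, 0], [0, 0, 0], [0, 0, 0], [0, 0, 0]], hand=[1, 1, 1, 1, 1])

```text
time: 10.37
tool_pos: [430.6, -113.0, -30.4]
tcp_rot: [-90.0, 0.4, -3.3]
ft_force: [-0.7, -0.7, -0.6]
finger_gap: 85.5
```

Emit:
move_arm(linear=[[0, 0, 0], [0, 0, 0], [0, 0, 0], [0, 0, 0], [0, 0, 0], [0, 0, 0]], twist=[[0, 0, 0], [0, 0, 0], [0, 0, 0], [0, 0, 0], [0, 0, 0], [0, 0, 0]], hand=[-1, -1, -1, -1, -1, -1], force=30)

```text
time: 10.87
tool_pos: [431.2, -113.3, -29.6]
tcp_rot: [-90.1, 0.3, -3.3]
ft_force: [-2.5, 0.4, 6.3]
finger_gap: 51.2
```

```bash
python3 - <<'E'
from h import *
st()
x,y,z=r.sense()['tool_pos']
go((x,y,z+120),-3.4,'lift'); go((520,150,z+120),-3.4,'via')
E
```

```text
t 10.87 [ 431.2 -113.3  -29.6] [-90.1   0.3  -3.3] F [-2.5  0.4  6.3] gap 51.2
lift lin [-0.002 -0.4   -0.   ] tw [ 0.001  0.001 -0.003]
via lin [ 0.242 -0.402  0.893] tw [ 0.001  0.001 -0.003]
```

Emit:
move_arm(linear=[[0, -0.13, 0], [0, -0.26, 0], [0, -0.4, 0.05], [0.24, -0.4, 0.89], [0.24, -0.4, 0.89], [0.24, -0.4, 0.89], [0.24, -0.4, 0.89], [0.24, -0.4, 0.89], [0.24, -0.4, 0.89], [0.24, -0.4, 0.89], [0.24, -0.4, 0.89], [0.24, -0.4, 0.89]], twist=[[0, 0, 0], [0, 0, 0], [0, 0, 0], [0, 0, 0], [0, 0, 0], [0, 0, 0], [0, 0, 0], [0, 0, 0], [0, 0, 0], [0, 0, 0], [0, 0, 0], [0, 0, 0]], hand=[-1, -1, -1, -1, -1, -1, -1, -1, -1, -1, -1, -1])

```text
time: 11.87
tool_pos: [518.9, 149.6, 89.4]
tcp_rot: [-90.1, 0.3, -3.2]
ft_force: [-0.1, 0.4, -1.2]
finger_gap: 51.1
```

```bash
python3 - <<'E'
from h import *
st(); go((590.1,250.5,70),-3.4,'over')
E
```

```text
t 11.87 [518.9 149.6  89.4] [-90.1   0.3  -3.2] F [-0.1  0.4 -1.2] gap 51.1
over lin [0.218 0.063 0.349] tw [ 0.001  0.002 -0.004]
```

Emit:
move_arm(linear=[[0.218, 0.03, 0.349], [0.218, 0.063, 0.349], [0.218, 0.063, 0.349], [0.218, 0.063, 0.349], [0.218, 0.063, 0.349], [0.218, 0.063, 0.349]], twist=[[0, 0, 0], [0, 0, 0], [0, 0, 0], [0, 0, 0], [0, 0, 0], [0, 0, 0]], hand=[-1, -1, -1, -1, -1, -1])

```text
time: 12.37
tool_pos: [589.5, 248.6, 69.4]
tcp_rot: [-90.2, 0.4, -3.3]
ft_force: [0.2, -0.1, 0.1]
finger_gap: 50.4
```

```bash
python3 - <<'E'
from h import *
st(); s,d,W=wcloud(); save(d,'w6.png')
A=W.reshape(-1,3); yel=(d['frame'][...,0].astype(int)-d['frame'][...,2]>60).reshape(-1)&(np.hypot(A[:,0]-590,A[:,1]-251)<45)
Y=A[yel&(A[:,2]>112)&(A[:,2]<140)]; print('small',len(Y),np.percentile(Y[:,2],[2,50,98]),Y[:,:2].min(0),Y[:,:2].max(0),cv2.minEnclosingCircle(Y[:,:2].astype(np.float32)))
Y=A[yel&(A[:,2]>43)&(A[:,2]<55)]; print('big',len(Y),np.median(Y[:,2]),Y[:,:2].min(0),Y[:,:2].max(0))
go((590.1,250.5,21),-3.4)
E
```

```text
t 12.37 [589.5 248.6  69.4] [-90.2   0.4  -3.3] F [ 0.2 -0.1  0.1] gap 50.4
small 9422 [112.84608497 122.26309838 123.579622  ] [564.5998134 225.0369396] [615.38234496 276.39435168] ((589.9114379882812, 250.5947265625), 26.04698371887207)
big 3739 49.68674881252076 [558.05443701 220.99173961] [621.24443254 284.35622891]
 lin [0.001 0.165 0.007] tw [ 0.001  0.001 -0.004]
```

View pics/w6.png

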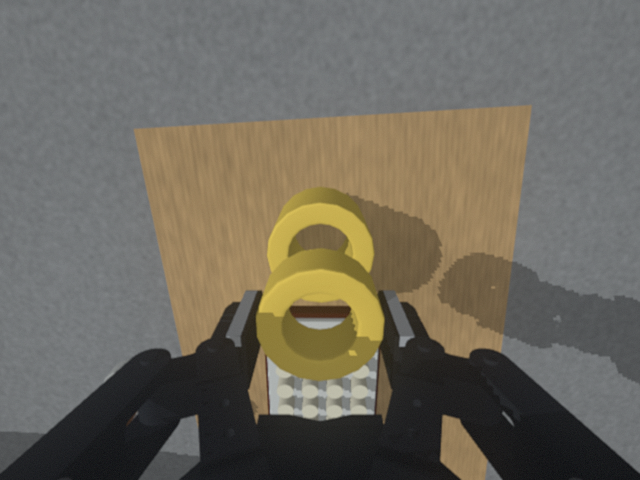

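Small roll held level; its centre is 2 mm short in y of the big roll's. I'll correct that, lower 49 mm and release.

Emit:
move_arm(linear=[[0, 0.06, 0.007], [0, 0.11, 0.007], [0, 0.145, 0.007], [0, 0.163, 0.007], [0, 0.164, 0.007], [0, 0.164, 0.007], [0, 0.164, 0.007], [0, 0.164, 0.007], [0, 0.164, 0.007], [0, 0.164, 0.007], [0, 0.164, 0.007]], twist=[[0, 0, 0], [0, 0, 0], [0, 0, 0], [0, 0, 0], [0, 0, 0], [0, 0, 0], [0, 0, 0], [0, 0, 0], [0, 0, 0], [0, 0, 0], [0, 0, 0]], hand=[-1, -1, -1, -1, -1, -1, 1, 1, 1, 1, 1])

```text
time: 13.33
tool_pos: [589.8, 250.7, 21.4]
tcp_rot: [-90.1, 0.3, -3.3]
ft_force: [-0.6, 0.3, -1.0]
finger_gap: 85.8
```

Emit:
move_arm(linear=[[0, -0.1, 0], [0, -0.2, 0], [0, -0.3, 0], [0, -0.4, 0], [0, -0.4, 0], [0, -0.4, 0]], twist=[[0, 0, 0], [0, 0, 0], [0, 0, 0], [0, 0, 0], [0, 0, 0], [0, 0, 0]], hand=[1, 1, 1, 1, 1, 1])

```text
time: 13.83
tool_pos: [592.4, 251.7, 144.6]
tcp_rot: [-90.0, 0.0, -3.3]
ft_force: [0.6, 0.8, -0.5]
finger_gap: 85.3
```

```bash
python3 - <<'E'
from h import *
st(); s,d,W=wcloud()
A=W.reshape(-1,3); yel=(d['frame'][...,0].astype(int)-d['frame'][...,2]>60).reshape(-1)&(np.hypot(A[:,0]-590,A[:,1]-251)<45)
Y=A[yel&(A[:,2]>69)&(A[:,2]<80)]; print('small',len(Y),np.median(Y[:,2]),cv2.minEnclosingCircle(Y[:,:2].astype(np.float32)))
Y=A[yel&(A[:,2]>43)&(A[:,2]<53)]; print('big',len(Y),np.median(Y[:,2]),Y[:,:2].min(0),Y[:,:2].max(0))
go((427,125,100),-3.4)
E
```

```text
t 13.83 [592.4 251.7 144.6] [-90.    0.   -3.3] F [ 0.6  0.8 -0.5] gap 85.3
small 2524 73.64090552526393 ((590.2274780273438, 251.596435546875), 25.870018005371094)
big 1206 49.6492235585459 [558.22360298 234.09202991] [621.43785134 284.4425739 ]
 lin [-0.521  0.143 -0.451] tw [ 0.001  0.001 -0.002]
```

Emit:
move_arm(linear=[[-0.521, 0.143, -0.451], [-0.521, 0.143, -0.451], [-0.521, 0.143, -0.451], [-0.521, 0.143, -0.451], [-0.521, 0.143, -0.451], [-0.521, 0.143, -0.451], [-0.521, 0.143, -0.451], [-0.521, 0.143, -0.451]], twist=[[0, 0, 0], [0, 0, 0], [0, 0, 0], [0, 0, 0], [0, 0, 0], [0, 0, 0], [0, 0, 0], [0, 0, 0]], hand=[1, 1, 1, 1, 1, 1, 1, 1])

```text
time: 14.55
tool_pos: [426.6, 124.8, 99.2]
tcp_rot: [-90.1, 0.3, -3.3]
ft_force: [-0.3, -0.0, 0.2]
finger_gap: 85.0
```

```bash
python3 - <<'E'
from h import *
st(); s,d,W=wcloud()
A=W.reshape(-1,3)
Y=A[(A[:,2]>69)&(A[:,2]<80)&(np.hypot(A[:,0]-427,A[:,1]-124)<30)]; print(len(Y),np.median(Y[:,2]),cv2.minEnclosingCircle(Y[:,:2].astype(np.float32)))
go((427.5,125.5,-7),-3.4)
E
```

```text
t 14.55 [426.6 124.8  99.2] [-90.1   0.3  -3.3] F [-0.3 -0.   0.2] gap 85.0
1520 74.47684105549104 ((427.3971252441406, 127.75301361083984), 13.958449363708496)
 lin [0.    0.357 0.001] tw [ 0.001  0.001 -0.002]
```

Emit:
move_arm(linear=[[0.002, 0.12, 0.004], [0.002, 0.24, 0.004], [0.002, 0.32, 0.004], [0.002, 0.357, 0.004], [0.002, 0.357, 0.004], [0.002, 0.357, 0.004]], twist=[[0, 0, 0], [0, 0, 0], [0, 0, 0], [0, 0, 0], [0, 0, 0], [0, 0, 0]], hand=[1, 1, 1, 1, 1, 1])

```text
time: 15.1
tool_pos: [428.8, 126.7, -6.5]
tcp_rot: [-90.1, 0.2, -3.3]
ft_force: [0.1, -0.2, 0.3]
finger_gap: 85.6
```

Emit:
move_arm(linear=[[0, 0, 0], [0, 0, 0], [0, 0, 0], [0, 0, 0], [0, 0, 0], [0, 0, 0], [0, 0, 0]], twist=[[0, 0, 0], [0, 0, 0], [0, 0, 0], [0, 0, 0], [0, 0, 0], [0, 0, 0], [0, 0, 0]], hand=[-1, -1, -1, -1, -1, -1, -1], force=40)

```text
time: 15.68
tool_pos: [429.4, 126.8, -5.6]
tcp_rot: [-90.1, 0.1, -3.3]
ft_force: [-2.2, -0.5, 5.6]
finger_gap: 27.1
```

```bash
python3 - <<'E'
from h import *
st()
x,y,z=r.sense()['tool_pos']
go((x,y,z+90),-3.4,'lift'); go((500,-120,z+90),-3.4,'via')
E
```

```text
t 15.68 [429.4 126.8  -5.6] [-90.1   0.1  -3.3] F [-2.2 -0.5  5.6] gap 27.1
lift lin [-0.001 -0.3   -0.   ] tw [ 0.001  0.002 -0.002]
via lin [ 0.281 -0.3   -0.808] tw [ 0.001  0.002 -0.002]
```

Held (27 mm). Lift and carry towards the block.

Emit:
move_arm(linear=[[0, -0.1, 0], [0, -0.2, 0], [0, -0.3, 0], [0.03, -0.3, -0.1], [0.28, -0.3, -0.8], [0.28, -0.3, -0.8], [0.28, -0.3, -0.8], [0.28, -0.3, -0.8], [0.28, -0.3, -0.8], [0.28, -0.3, -0.8], [0.28, -0.3, -0.8], [0.28, -0.3, -0.8]], twist=[[0, 0, 0], [0, 0, 0], [0, 0, 0], [0, 0, 0], [0, 0, 0], [0, 0, 0], [0, 0, 0], [0, 0, 0], [0, 0, 0], [0, 0, 0], [0, 0, 0], [0, 0, 0]], hand=[-1, -1, -1, -1, -1, -1, -1, -1, -1, -1, -1, -1])

```text
time: 16.68
tool_pos: [499.5, -117.9, 84.1]
tcp_rot: [-90.0, 0.2, -3.4]
ft_force: [0.7, 0.1, -2.5]
finger_gap: 26.9
```

```bash
python3 - <<'E'
from h import *
st(); s,d,W=wcloud(); save(d,'w7.png'); np.savez('w7.npz',**d)
A=W.reshape(-1,3)
# grip top in hand
Y=A[(A[:,2]>150)&(A[:,2]<170)&(np.hypot(A[:,0]-s['tool_pos'][0],A[:,1]-s['tool_pos'][1])<25)]; print('grip',len(Y),cv2.minEnclosingCircle(Y[:,:2].astype(np.float32)) if len(Y) else 0)
g=d['frame'].astype(int).sum(2).reshape(-1)
P=A[(g<150)&(A[:,2]>19)&(A[:,2]<30)&(np.hypot(A[:,0]-566,A[:,1]+136)<45)]
print('pad',len(P),np.median(P[:,2]),P[:,:2].min(0),P[:,:2].max(0),cv2.minEnclosingCircle(P[:,:2].astype(np.float32)))
# top cam pad from start image, colour+height
d=dict(np.load('top1.npz')); W=cloud(d); A=W.reshape(-1,3); g=d['frame'].astype(int).sum(2).reshape(-1)
P=A[(g<130)&(A[:,2]>12)&(A[:,2]<35)&(np.hypot(A[:,0]-566,A[:,1]+136)<38)]
print('pad top',len(P),np.median(P[:,2]),P[:,:2].mean(0),cv2.minEnclosingCircle(P[:,:2].astype(np.float32)))
go((566.5,-136,85),-3.4)
E
```

```text
t 16.68 [ 499.5 -117.9   84.1] [-90.    0.2  -3.4] F [ 0.7  0.1 -2.5] gap 26.9
grip 8311 ((499.8025817871094, -112.8769302368164), 23.198196411132812)
pad 621 23.84456778357533 [ 556.70988224 -162.71871256] [ 599.18497579 -101.26972412] ((569.5376586914062, -131.9664764404297), 30.790353775024414)
pad top 365 23.79319274421768 [ 566.68926403 -135.69580784] ((566.96728515625, -135.8245391845703), 30.613309860229492)
 lin [ 0.227 -0.004 -0.051] tw [ 0.     0.001 -0.002]
```

View pics/w7.png

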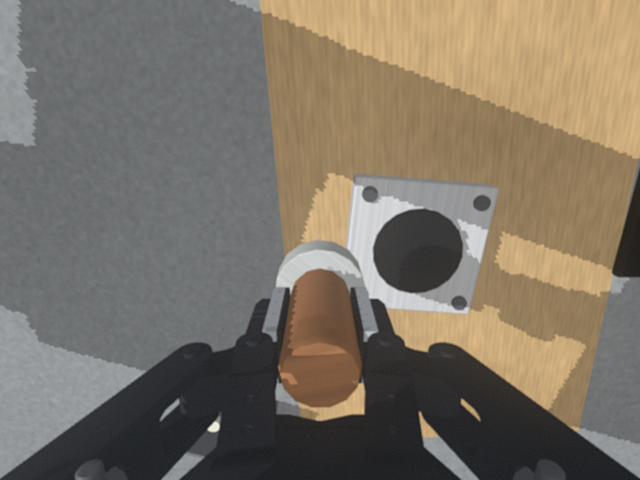

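The tamper is held upright with its foot visible at (320,262), and the pad centre is at (418,250). Both camera frames give a TCP target of about (567,-133).

Emit:
move_arm(linear=[[0.12, 0, -0.021], [0.228, 0, -0.042], [0.228, 0, -0.042], [0.228, 0.05, -0.042], [0.228, 0.1, -0.042], [0.228, 0.1, -0.042], [0.228, 0.1, -0.042], [0.228, 0.1, -0.042]], twist=[[0, 0, 0], [0, 0, 0], [0, 0, 0], [0, 0, 0], [0, 0, 0], [0, 0, 0], [0, 0, 0], [0, 0, 0]], hand=[-1, -1, -1, -1, -1, -1, -1, -1])

```text
time: 17.4
tool_pos: [566.9, -132.5, 54.5]
tcp_rot: [-90.0, 0.2, -3.2]
ft_force: [0.4, -0.7, -1.3]
finger_gap: 26.9
```

```bash
python3 - <<'E'
from h import *
st(); go((567,-133.2,18),-3.4)
E
```

```text
t 17.4 [ 566.9 -132.5   54.5] [-90.    0.2  -3.2] F [ 0.4 -0.7 -1.3] gap 26.9
 lin [ 0.001  0.122 -0.002] tw [ 0.     0.002 -0.002]
```

Emit:
move_arm(linear=[[0, 0.06, -0.002], [0, 0.1, -0.002], [0, 0.12, -0.002], [0, 0.122, -0.002], [0, 0.122, -0.002], [0, 0.122, -0.002], [0, 0.122, -0.002], [0, 0.122, -0.002], [0, 0.122, -0.002], [0, 0.122, -0.002], [0, 0.122, -0.002], [0, 0.122, -0.002]], twist=[[0, 0, 0], [0, 0, 0], [0, 0, 0], [0, 0, 0], [0, 0, 0], [0, 0, 0], [0, 0, 0], [0, 0, 0], [0, 0, 0], [0, 0, 0], [0, 0, 0], [0, 0, 0]], hand=[-1, -1, -1, -1, -1, -1, 1, 1, 1, 1, 1, 1])

```text
time: 18.4
tool_pos: [566.8, -133.1, 18.1]
tcp_rot: [-90.0, 0.2, -3.2]
ft_force: [0.4, -0.1, -0.8]
finger_gap: 85.6
```

Emit:
move_arm(linear=[[0, -0.1, 0], [0, -0.2, 0], [0, -0.3, 0], [0, -0.36, 0], [0, -0.36, 0], [0, -0.36, 0]], twist=[[0, 0, 0], [0, 0, 0], [0, 0, 0], [0, 0, 0], [0, 0, 0], [0, 0, 0]], hand=[1, 1, 1, 1, 1, 1])

```text
time: 18.9
tool_pos: [568.3, -133.5, 127.7]
tcp_rot: [-90.1, -0.0, -3.2]
ft_force: [-0.0, -0.5, -0.6]
finger_gap: 85.3
```

```bash
python3 - <<'E'
from h import *
st(); s,d,W=wcloud(); save(d,'w8.png')
A=W.reshape(-1,3); g=d['frame'].astype(int).sum(2).reshape(-1)
n=np.hypot(A[:,0]-567,A[:,1]+134)
Y=A[(A[:,2]>93)&(A[:,2]<105)&(n<30)]; print('tamp',len(Y),np.median(Y[:,2]),cv2.minEnclosingCircle(Y[:,:2].astype(np.float32)))
P=A[(g<150)&(A[:,2]>19)&(A[:,2]<30)&(n<45)]
print('pad',len(P),P[:,:2].min(0),P[:,:2].max(0),cv2.minEnclosingCircle(P[:,:2].astype(np.float32)))
go((430,-260,100),68.1)
E
```

```text
t 18.9 [ 568.3 -133.5  127.7] [-90.1  -0.   -3.2] F [-0.  -0.5 -0.6] gap 85.3
tamp 1453 98.48402275304234 ((566.5913696289062, -131.9937744140625), 13.85343074798584)
pad 340 [ 559.15465328 -157.79089882] [ 598.92270989 -101.40222395] ((572.0826416015625, -130.49554443359375), 29.93675422668457)
 lin [-0.432  0.088 -0.448] tw [-0.001 -0.793 -0.002]
```

View pics/w8.png

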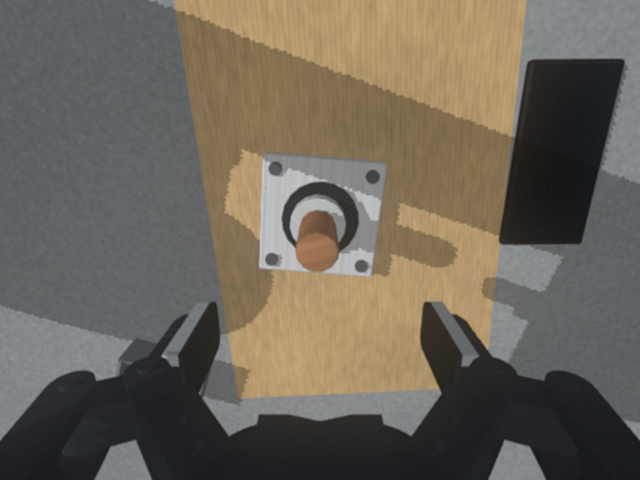

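The tamper stands upright with its foot concentric on the pad (≈(319,218) for both). Now the box.

Emit:
move_arm(linear=[[-0.511, 0.05, -0.557], [-0.511, 0.088, -0.557], [-0.511, 0.088, -0.557], [-0.511, 0.088, -0.557], [-0.511, 0.088, -0.557], [-0.511, 0.088, -0.557], [-0.511, 0.088, -0.557], [-0.511, 0.088, -0.557], [-0.511, 0.088, -0.557], [-0.511, 0.088, -0.557], [-0.511, 0.088, -0.557], [-0.511, 0.088, -0.557]], twist=[[0, -0.793, 0], [0, -0.793, 0], [0, -0.793, 0], [0, -0.793, 0], [0, -0.793, 0], [0, -0.793, 0], [0, -0.793, 0], [0, -0.793, 0], [0, -0.793, 0], [0, -0.793, 0], [0, -0.793, 0], [0, -0.793, 0]], hand=[1, 1, 1, 1, 1, 1, 1, 1, 1, 1, 1, 1])

```text
time: 19.95
tool_pos: [403.4, -290.4, 97.9]
tcp_rot: [-89.7, -0.0, 68.3]
ft_force: [-0.4, -0.4, -0.3]
finger_gap: 85.2
```

```bash
python3 - <<'E'
from h import *
st(); s,d,W=wcloud()
A=W.reshape(-1,3); n=np.hypot(A[:,0]-404.5,A[:,1]+291)
Y=A[(A[:,2]>25)&(A[:,2]<40)&(n<60)]; print('box',len(Y),np.median(Y[:,2]),cv2.minAreaRect(Y[:,:2].astype(np.float32)))
go((404.5,-291,-25),68.1)
E
```

```text
t 19.95 [ 403.4 -290.4   97.9] [-89.7  -0.   68.3] F [-0.4 -0.4 -0.3] gap 85.2
box 1835 31.586510483776294 ((405.1706848144531, -288.531494140625), (50.049434661865234, 80.13755798339844), 68.26998901367188)
 lin [-0.001  0.411 -0.006] tw [-0.003 -0.    -0.   ]
```

Emit:
move_arm(linear=[[0.003, 0.13, -0.006], [0.003, 0.26, -0.006], [0.003, 0.36, -0.006], [0.003, 0.41, -0.006], [0.003, 0.42, -0.006], [0.003, 0.42, -0.006], [0.003, 0.42, -0.006]], twist=[[0, 0, 0], [0, 0, 0], [0, 0, 0], [0, 0, 0], [0, 0, 0], [0, 0, 0], [0, 0, 0]], hand=[1, 1, 1, 1, 1, 1, 1])

```text
time: 20.58
tool_pos: [405.4, -290.4, -27.2]
tcp_rot: [-89.7, 0.0, 68.0]
ft_force: [-0.3, 0.4, 0.9]
finger_gap: 85.1
```

Emit:
move_arm(linear=[[0, 0, 0], [0, 0, 0], [0, 0, 0], [0, 0, 0], [0, 0, 0], [0, 0, 0]], twist=[[0, 0, 0], [0, 0, 0], [0, 0, 0], [0, 0, 0], [0, 0, 0], [0, 0, 0]], hand=[-1, -1, -1, -1, -1, -1], force=30)

```text
time: 21.08
tool_pos: [406.5, -291.3, -25.6]
tcp_rot: [-89.9, 0.1, 68.0]
ft_force: [-0.5, 1.0, 7.1]
finger_gap: 49.7
```

```bash
python3 - <<'E'
from h import *
st()
x,y,z=r.sense()['tool_pos']
go((x,y,z+130),68.1,'lift'); go((440,-60,z+130),86.6,'via')
E
```

```text
t 21.08 [ 406.5 -291.3  -25.6] [-89.9   0.1  68. ] F [-0.5  1.   7.1] gap 49.7
lift lin [-0.    -0.433  0.001] tw [-0.001 -0.001 -0.001]
via lin [ 0.756 -0.434  0.186] tw [-0.002 -0.207 -0.   ]
```

Emit:
move_arm(linear=[[0, -0.13, 0], [0, -0.26, 0], [0, -0.39, 0], [0.0, -0.434, 0], [0.756, -0.434, 0.186], [0.756, -0.434, 0.186], [0.756, -0.434, 0.186], [0.756, -0.434, 0.186], [0.756, -0.434, 0.186], [0.756, -0.434, 0.186], [0.756, -0.434, 0.186], [0.756, -0.434, 0.186]], twist=[[0, 0, 0], [0, 0, 0], [0, 0, 0], [0, 0, 0], [0, -0.207, 0], [0, -0.207, 0], [0, -0.207, 0], [0, -0.207, 0], [0, -0.207, 0], [0, -0.207, 0], [0, -0.207, 0], [0, -0.207, 0]], hand=[-1, -1, -1, -1, -1, -1, -1, -1, -1, -1, -1, -1])

```text
time: 22.08
tool_pos: [440.3, -58.8, 104.9]
tcp_rot: [-89.9, 0.0, 86.8]
ft_force: [-0.8, -0.2, -1.9]
finger_gap: 49.7
```

```bash
python3 - <<'E'
from h import *
st(); go((575.5,0,40),86.6,'over'); go((575.5,0,-25),86.6,'down')
E
```

```text
t 22.08 [440.3 -58.8 104.9] [-89.9   0.   86.8] F [-0.8 -0.2 -1.9] gap 49.7
over lin [ 0.221  0.216 -0.439] tw [-0.001  0.002 -0.   ]
down lin [ 0.221  0.432 -0.44 ] tw [-0.001  0.002 -0.   ]
```

Emit:
move_arm(linear=[[0.1, 0.05, -0.13], [0.17, 0.1, -0.26], [0.221, 0.15, -0.38], [0.221, 0.2, -0.44], [0.221, 0.216, -0.44], [0.221, 0.216, -0.44], [0.221, 0.216, -0.44]], twist=[[0, 0, 0], [0, 0, 0], [0, 0, 0], [0, 0, 0], [0, 0, 0], [0, 0, 0], [0, 0, 0]], hand=[-1, -1, -1, -1, -1, -1, -1])

```text
time: 22.67
tool_pos: [574.8, -1.1, 39.3]
tcp_rot: [-89.8, 0.1, 86.8]
ft_force: [0.2, -0.7, 0.0]
finger_gap: 49.4
```

```bash
python3 - <<'E'
from h import *
st(); go((575.5,0,-25),86.6,'down')
E
```

```text
t 22.67 [574.8  -1.1  39.3] [-89.8   0.1  86.8] F [ 0.2 -0.7  0. ] gap 49.4
down lin [ 0.004  0.214 -0.003] tw [-0.002  0.002 -0.001]
```

Emit:
move_arm(linear=[[0, 0.08, 0], [0, 0.15, 0], [0, 0.195, 0], [0, 0.212, 0], [0, 0.214, 0], [0, 0.214, 0], [0, 0.214, 0], [0, 0.214, 0], [0, 0.214, 0], [0, 0.214, 0], [0, 0.214, 0], [0, 0.214, 0]], twist=[[0, 0, 0], [0, 0, 0], [0, 0, 0], [0, 0, 0], [0, 0, 0], [0, 0, 0], [0, 0, 0], [0, 0, 0], [0, 0, 0], [0, 0, 0], [0, 0, 0], [0, 0, 0]], hand=[-1, -1, -1, -1, -1, -1, -1, 1, 1, 1, 1, 1])

```text
time: 23.67
tool_pos: [574.7, -1.2, -24.7]
tcp_rot: [-89.8, 0.1, 86.8]
ft_force: [0.3, 0.8, 0.2]
finger_gap: 85.5
```

Emit:
move_arm(linear=[[0, -0.1, 0], [0, -0.2, 0], [0, -0.35, 0], [0, -0.5, 0], [0, -0.6, 0], [0, -0.6, 0.4], [0, -0.6, 0.7], [0, -0.6, 0.7], [0, -0.6, 0.7], [0, -0.6, 0.7], [0, -0.6, 0.7], [0, -0.6, 0.7]], twist=[[0, 0, 0], [0, 0, 0], [0, 0, 0], [0, 0, 0], [0, 0, 0], [0, 0, 0], [0, 0, 0], [0, 0, 0], [0, 0, 0], [0, 0, 0], [0, 0, 0], [0, 0, 0]], hand=[1, 1, 1, 1, 1, 1, 1, 1, 1, 1, 1, 1])

```text
time: 24.67
tool_pos: [364.5, 11.0, 156.4]
tcp_rot: [-90.0, 0.1, 86.8]
ft_force: [0.5, -0.5, 0.6]
finger_gap: 85.8
```

```bash
cat > f.py <<'E'
from h import *
st(); s,d=snap('top'); save(d,'top2.png'); W=cloud(d)
A=W.reshape(-1,3)
def q(n,x,y,rad,lo,hi):
    B=A[(np.hypot(A[:,0]-x,A[:,1]-y)<rad)&(A[:,2]>lo)&(A[:,2]<hi)].astype(np.float32)
    if len(B)<4: print(n,'few',len(B)); return
    print(n,len(B),np.median(B[:,2]).round(1),'circ',np.round(cv2.minEnclosingCircle(B[:,:2])[0],1),round(cv2.minEnclosingCircle(B[:,:2])[1],1),'rect',[np.round(v,1) for v in cv2.minAreaRect(B[:,:2])])
q('tray',582,133,70,15,40);q('block',567,-136,72,10,30);q('small',590,250,40,66,80);q('big',590,250,45,43,55)
q('box',575,0,60,22,40);q('tamper',567,-136,30,90,106);q('bottle',583,-463,40,30,140)
E
python3 f.py
```

```text
t 24.67 [364.5  11.  156.4] [-90.    0.1  86.8] F [ 0.5 -0.5  0.6] gap 85.8Traceback (most recent call last):
  File "f.py", line 8, in <module>
    q('tray',582,133,70,15,40);q('block',567,-136,72,10,30);q('small',590,250,40,66,80);q('big',590,250,45,43,55)
    ~^^^^^^^^^^^^^^^^^^^^^^^^^
  File "f.py", line 7, in q
    print(n,len(B),np.median(B[:,2]).round(1),'circ',np.round(cv2.minEnclosingCircle(B[:,:2])[0],1),round(cv2.minEnclosingCircle(B[:,:2])[1],1),'rect',[np.round(v,1) for v in cv2.minAreaRect(B[:,:2])])
                                                              ~~~~~~~~~~~~~~~~~~~~~~^^^^^^^^^
cv2.error: OpenCV(4.12.0) /io/opencv/modules/imgproc/src/shapedescr.cpp:201: error: (-215:Assertion failed) count >= 0 && (depth == CV_32F || depth == CV_32S) in function 'minEnclosingCircle'
```

View pics/top2.png

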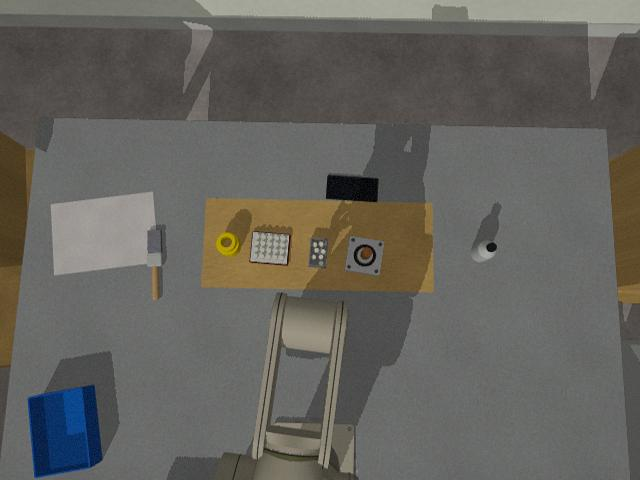

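Everything looks in place: rolls (228,244), tray (270,248), box (318,252), tamper on the pad (365,254), bystanders unmoved. I'll check the numbers before handing in.

```bash
sed -i 's/    if len(B)<4/    B=cv2.UMat(B).get() if len(B) else B; P=np.ascontiguousarray(B[:,:2])\n    if len(B)<4/; s/cv2.minEnclosingCircle(B\[:,:2\])/cv2.minEnclosingCircle(P)/g; s/cv2.minAreaRect(B\[:,:2\])/cv2.minAreaRect(P)/' f.py; python3 f.py
```

```text
t 24.72 [366.   10.8 156.8] [-90.    0.1  86.8] F [ 0.6 -0.2 -0. ] gap 85.1
tray 1048 21.7 circ [582.3 131. ] 65.2 rect [array([583.1, 132.7]), array([109.5,  89.3]), np.float64(86.7)]
block 1026 18.9 circ [ 568.2 -137.1] 68.5 rect [array([ 567.6, -136.4]), array([100.6, 101.8]), np.float64(82.3)]
small 187 73.2 circ [589.2 247.4] 26.0 rect [array([589.8, 247.8]), array([50.2, 50.2]), np.float64(21.5)]
big 108 49.3 circ [588.3 249.1] 32.1 rect [array([588.1, 248. ]), array([60.2, 60.7]), np.float64(46.5)]
box 111 31.0 circ [572.  -3.] 46.0 rect [array([572.7,  -4.9]), array([49.8, 81.3]), np.float64(86.8)]
tamper 83 97.5 circ [ 566.3 -134.8] 13.7 rect [array([ 566.1, -134.9]), array([24.8, 25. ]), np.float64(86.5)]
bottle 372 84.0 circ [ 583.9 -463.8] 26.2 rect [array([ 583.3, -462.4]), array([50.5, 48.8]), np.float64(30.8)]
```

```bash
python3 -c "
from bench import r
r.hand_in()"
```

```text
the job is handed in; nothing more can be done
```

The capping station is set out and handed in at about 25 s of the 99 s allowed. No verdict was reported.

These are the last top-camera checks, with the calibration good to about 2 mm:

| Item | Measured | Allowed |
|---|---|---|
| Big roll from tray centre, side away from block | about 117 mm (gap about 30 mm), 1–2 mm off the tray's middle line | 102–132 mm, 15 mm |
| Small roll on big roll | about 1–2 mm off centre, top at 73–74 mm | 10 mm |
| Parts box | about 2–3 mm off the line, about 137 mm from the tray and 133 mm from the block, parallel to the tray edge within 1° | 15 mm, 150 mm, 0.2 rad |
| Tamper on pad | about 2 mm off centre, upright, top at about 98 mm | 10 mm |
| Bottle | within about 1 mm of its first position | 20 mm |

- **Bystanders:** the phone and brush look unmoved in the before and after top views; I did not measure them.
- **Arm:** it was clear of everything and open when I handed in.
- **Fingertip height:** the fingertips sat about 30 mm higher than the reported TCP implied. Because of this, the first two tries at the small roll closed above it without moving it. I measured the real tip height with two cameras and corrected for it. The big roll had been gripped near its rim before I found this, but it was held and placed well.
- **Camera disagreement:** the wrist camera read 1–5 mm higher in y than the top camera. I allowed for this by comparing positions within one camera.

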